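Kit up the power supply repair

TASK

Collect the four parts for the power supply repair in the black kit tray: the thick capacitor in the larger round dish, the control knob in the smaller round dish, the transformer in the square dish and the finned heat sink in the oblong dish. Set each one down gently, without dropping it, so that it stands upright and flat on the floor of its dish, and let go. Leave the slim capacitor and the plain aluminium block, which do not belong to the kit, standing where they are.

Things in the scene. Friction and masses are not known exactly. Their poses are not given: they have to be found in the camera images.
- capacitor: The thick can capacitor: upright cylinder, 36 mm diameter, 50 mm tall, black sleeve, bare aluminium top with a cross scored in it; about 60 g. Loose, standing on the bench. Origin: centre of its underside; z up along its axis.
- knob: Black control knob for a front panel: skirt 36 mm diameter and 5 mm high, above it a round grip 28 mm diameter up to 30 mm, a short white pointer line on top; about 30 g. Loose, standing on the bench. Origin: centre of its underside; z up, pointer along +x.
- transformer: Small mains transformer: dark steel laminated core 46 mm (x) by 22 mm (y), top at 40 mm, with a copper winding (28 mm in x, 34 mm in y, from 8.5 to 32.5 mm high) round its middle, on a foot plate 46 x 34 x 3 mm; about 250 g. Loose, standing on the bench. Origin: centre of its underside; x along the 46 mm side, z up. The core's two end faces (46 mm apart along x) are flat grips.
- heat_sink: Aluminium heat sink with six upright fins and slots between them: 56 mm (x, along the fins) by 36 mm (y) by 31 mm tall; about 90 g. Loose, standing on the bench. Origin: centre of its underside; x along the fins, z up. The two outer fins, 36 mm apart along y, are flat grips.
- slim_capacitor: Look-alike that does not belong: can capacitor with the same black sleeve and aluminium top, 50 mm tall but only 22 mm diameter. Loose, standing on the bench. Origin: centre of its underside.
- plain_block: Look-alike that does not belong: solid aluminium block of the heat sink's outer size, 56 (x) x 36 (y) x 31 mm, its top smooth with two small dark holes, no fins. Loose, standing on the bench. Origin: centre of its underside.
- dish_large_round: The larger round grey dish, 84 mm outside, 78 mm inside diameter. Fixed in the black tray (200 x 200 mm, rim 12 mm high), one of four dishes at the corners of a 96 mm square (order varies). Origin: centre of its underside, 5 mm above the bench. Walls 3 mm thick, 14 mm high; floor 3 mm thick: a part standing in it has its underside 3 mm above this origin.
- dish_small_round: The smaller round grey dish, 58 mm outside, 52 mm inside diameter. Fixed in the black tray (200 x 200 mm, rim 12 mm high), one of four dishes at the corners of a 96 mm square (order varies). Origin: centre of its underside, 5 mm above the bench. Walls 3 mm thick, 14 mm high; floor 3 mm thick: a part standing in it has its underside 3 mm above this origin.
- dish_square: The square grey dish, 68 x 68 mm outside, 62 x 62 mm inside; x and y along its sides. Fixed in the black tray (200 x 200 mm, rim 12 mm high), one of four dishes at the corners of a 96 mm square (order varies). Origin: centre of its underside, 5 mm above the bench. Walls 3 mm thick, 14 mm high; floor 3 mm thick: a part standing in it has its underside 3 mm above this origin.
- dish_oblong: The oblong grey dish, 88 mm (x) by 56 mm (y) outside, 82 x 50 mm inside; x along its long side. Fixed in the black tray (200 x 200 mm, rim 12 mm high), one of four dishes at the corners of a 96 mm square (order varies). Origin: centre of its underside, 5 mm above the bench. Walls 3 mm thick, 14 mm high; floor 3 mm thick: a part standing in it has its underside 3 mm above this origin.

How it is judged:
At the end, for the whole second after the job is handed in: The four parts rest, released, in their own dishes, upright (0.12 rad) and flat on the floor (3 mm), anywhere within the walls (centres within 26, 14, 22 and 20 mm for capacitor, knob, transformer, heat sink); slim capacitor and plain block upright, within 15 mm of their start (horizontal distance between capacitor and dish_large_round below 0.026 m and z of capacitor in the frame of dish_large_round below 0.006 m and angle between each of capacitor, knob, transformer, heat_sink, slim_capacitor, plain_block's own z axis and vertical below 0.12 rad and linear speed of each of capacitor, knob, transformer, heat_sink below 0.02 m/s and contact force between each of capacitor, knob, transformer, heat_sink and the fingers below 0.05 N and horizontal distance between knob and dish_small_round below 0.014 m and z of knob in the frame of dish_small_round below 0.006 m and horizontal distance between transformer and dish_square below 0.022 m and z of transformer in the frame of dish_square below 0.006 m and horizontal distance between heat_sink and dish_oblong below 0.02 m and z of heat_sink in the frame of dish_oblong below 0.006 m and distance of each of slim_capacitor, plain_block from where it was at the start of the episode below 0.015 m); the robot touches nothing.
It fails at once if a kit part is dropped or knocked: it moves faster than 0.7 m/s without being in the fingers (a free fall of 25 mm) ((linear speed of capacitor above 0.7 m/s and contact force between capacitor and the fingers below 0.05 N) or (linear speed of knob above 0.7 m/s and contact force between knob and the fingers below 0.05 N) or (linear speed of transformer above 0.7 m/s and contact force between transformer and the fingers below 0.05 N) or (linear speed of heat_sink above 0.7 m/s and contact force between heat_sink and the fingers below 0.05 N)).
It fails at once if the slim capacitor is displaced by more than 15 mm (distance of slim_capacitor from where it was at the start of the episode above 0.015 m).
It fails at once if the plain block is displaced by more than 15 mm (distance of plain_block from where it was at the start of the episode above 0.015 m).
It also fails if it takes over 109 s, if anything falls off the work surface, if the arm or the gripper's body presses on something with over 40 N, if the wrist force passes 120 N, or if a joint passes its speed limit or range.

ROBOT

A 7-joint arm with a two-finger parallel gripper is mounted at the origin on the work surface. World frame = base frame: x ahead of the robot, y to its left, z up, the work surface at z = 0. Lengths are in m, angles in rad, forces in N, time in s.
With the tool pointing down it reaches from about 0.4 to 0.85 m from the base axis. Payload 4.5 kg.
Tool frame: the origin (TCP) lies at the very end of the fingers, on their centre line; the grasp point (between the pads) lies 19 mm behind it; z points along the fingers, y is the direction in which the jaws open and shut (so a half turn about z gives the same grasp; the last joint's range is limited). The gripper opens to 88 mm and grips with 3 to 60 N. Pads are 18 mm wide; open, the fingers measure 123 mm over their backs; the gripper's body (75 mm by 187 mm) begins 45 mm behind the grasp point.
Start: joints at [-1.234, 0.689, -0.195, 1.565, 0.157, 0.902, -0.215], TCP at [0.186, 0.597, 0.218] pointing down, gripper open.
Joint ranges: [-3.01, 3.01], [-0.46, 2.08], [-1.47, 1.51], [0.13, 2.56], [-1, 4.14], [0.04, 2.09], [-2.66, 2.66]. Speed limits (rad/s): [2.57, 2.57, 3.14, 3.14, 3.14, 3.14, 3.14].

INTERFACE

Orientations are given as a unit quaternion [w, x, y, z].
In Python, from rig import bot, grab_frame, camera_params, look_for, trace gives the robot as it stands.
- The arm moves only by the shell command python3 -m jog 'ROWS' [FORCE]. ROWS is text: rows parted by semicolons, each of 7 numbers parted by spaces: the shift along the tool's x, y, z in m, then the turn, a rotation vector about the tool's x, y, z in rad, then the opening in per cent of the stroke, from 0 (shut) to 100 (fully open). In form: tx ty tz ax ay az gripper; .... A call has 1 to 5 rows; each row shifts and turns the commanded pose from where the row before left it, along the tool's axes as they then stand; what a row does not reach is not made up. A row lasts 1/10 s, in which the tool goes at most 50 mm and 8.59 degrees, less where a joint would pass 70% of its speed; a pose out of reach is approached as far as the arm can. A call with a gripper value outside its range is refused whole. The fingers move at their own pace and stop on an object; FORCE is the grip in N (left out, the last holds). Time passes only in rows, so rows that do not move let the fingers close. It gives the time, the measured TCP pose, the force and the opening at its end, in the units of the state.
- bot.observe(): the state, without advancing time (a new reading comes with each control period).
- grab_frame(name): name is "scene" or "top" or "wrist"; returns the picture (400x640x3 uint8, red, green, blue); there is no depth.
- camera_params(name): a dict with "intrinsics" (3x3 intrinsics, pixels), "extrinsics" (4x4, takes a point from camera to world coordinates). Camera axes: x right, y down, z forward; pixel columns grow to the right and rows downward; lengths in m; the calibration is good to about 2 mm. A picture is of the moment at which its call begins: read the wrist's pose just before it. camera_params takes no time and is no camera call; for the wrist camera it gives the pose at the moment of the call.
- bot.close_job(): hands the job in, once; it reports no verdict.
Trained networks look in the newest picture that a camera, given by its name, has taken for a name from the list of things; names that differ only in an ending like _2 or _b are one class to them, and where a whole thing is asked for, a point or a joint stands for the part that bears it (a point fixed in the world has none). Each returns a list of dicts, best first, with "p" (0 to 1); they miss things now and then, are a little off and sometimes report something else, mostly with a low value. They report only what shows in the picture. A call takes as long as a camera call.
- look_for(camera, query): "point" ([x, y, z] in m, in world coordinates, good to about 4 mm: the middle of the surface that is visible of it).
- trace(camera, query): "mask" (400x640 bool, what is visible of it).
The state is a dict: "time": time; "q": joint angles; "qvel": joint speeds; "effort": joint torques, N m; "eef_pos": TCP position; "orientation": TCP orientation; "ft_force": force on the tool from outside, world axes, zero at the start; "torque": the same for the moment, N m; "width": finger opening in m.
Only numpy, scipy, OpenCV 4.12 (cv2) and the standard library are available. Lean on these libraries where they do the work, as an engineer would, in place of code of your own. Each camera call takes 0.05 s, during which the arm holds its last target. There are 200 camera calls.

## Working session

There is one attempt and no reset: what is moved stays moved. The work goes in short steps, Python scripts to look and compute and a shell command to move; the robot and the scene stay as the last step left them, time stands still between calls to the robot, and variables do not carry over. Pictures are saved under pics/ and viewed, about 12 in all and at most 16, crops included, and the job is handed in when it is done.

```bash
mkdir -p pics; ls
cat > h.py <<'E'
import numpy as np, cv2
from rig import bot, grab_frame, camera_params, look_for, trace
def snap(cam,fn):
    im=grab_frame(cam); cv2.imwrite('pics/'+fn,im[:,:,::-1]); return im
def proj(cam,p,P=None):
    P=P or camera_params(cam); K=np.array(P['intrinsics']);T=np.linalg.inv(np.array(P['extrinsics']))
    c=T[:3,:3]@np.array(p)+T[:3,3]; u=K@c; return u[:2]/u[2]
def ray(cam,uv,z,P=None):
    P=P or camera_params(cam); K=np.array(P['intrinsics']);T=np.array(P['extrinsics'])
    d=T[:3,:3]@np.linalg.inv(K)@np.array([uv[0],uv[1],1.]); o=T[:3,3]
    return o+d*(z-o[2])/d[2]
E
python3 - <<'E'
from h import *
np.set_printoptions(precision=4,suppress=True)
s=bot.observe(); print(s['time'],s['eef_pos'],s['orientation'],s['width'])
for c in('top','scene'):
    snap(c,c+'0.png'); P=camera_params(c); print(c,np.array(P['intrinsics'])[0],np.array(P['extrinsics']))
    for n in 'capacitor knob transformer heat_sink slim_capacitor plain_block dish_large_round dish_small_round dish_square dish_oblong'.split():
        print(n,[(np.round(d['point'],3).tolist(),round(d['p'],2)) for d in look_for(c,n)[:3]])
E
```

```text
pics
0.0 [0.1862 0.5959 0.2176] [-0.0001  0.1508  0.9886 -0.0009] 0.0883932164460425
top [506.2898   0.     323.7294] [[-0.0096 -0.996   0.0893  0.4455]
 [-0.9999  0.0104  0.0076  0.0151]
 [-0.0085 -0.0892 -0.996   1.2297]
 [ 0.      0.      0.      1.    ]]
capacitor [([0.457, -0.296, 0.051], 0.74)]
knob [([0.47, -0.13, 0.029], 0.61)]
transformer [([0.588, -0.006, 0.044], 0.74)]
heat_sink [([0.596, -0.289, 0.029], 0.77)]
slim_capacitor [([0.438, 0.027, 0.052], 0.55), ([0.591, -0.122, 0.037], 0.54), ([0.462, -0.298, 0.052], 0.17)]
plain_block [([0.594, -0.121, 0.032], 0.76), ([0.598, -0.29, 0.028], 0.32)]
dish_large_round [([0.542, 0.329, 0.008], 0.79), ([0.435, 0.029, 0.052], 0.43)]
dish_small_round [([0.449, 0.352, 0.009], 0.58)]
dish_square [([0.526, 0.238, 0.006], 0.73)]
dish_oblong [([0.434, 0.26, 0.004], 0.62)]
scene [389.072    0.     319.5345] [[ 0.1173  0.6639 -0.7385  1.0936]
 [ 0.993  -0.0862  0.0803 -0.0267]
 [-0.0103 -0.7428 -0.6694  0.5423]
 [ 0.      0.      0.      1.    ]]
capacitor [([0.477, -0.299, 0.034], 0.93)]
knob [([0.485, -0.131, 0.025], 0.55), ([0.432, 0.26, 0.011], 0.17)]
transformer [([0.602, -0.013, 0.034], 0.72)]
heat_sink [([0.614, -0.294, 0.026], 0.73)]
slim_capacitor [([0.444, 0.026, 0.034], 0.75)]
plain_block [([0.606, -0.121, 0.031], 0.75)]
dish_large_round [([0.542, 0.332, 0.006], 0.97)]
dish_small_round [([0.448, 0.358, 0.013], 0.69)]
dish_square [([0.524, 0.24, 0.01], 0.89)]
dish_oblong [([0.434, 0.26, 0.008], 0.9)]
```

View pics/top0.png

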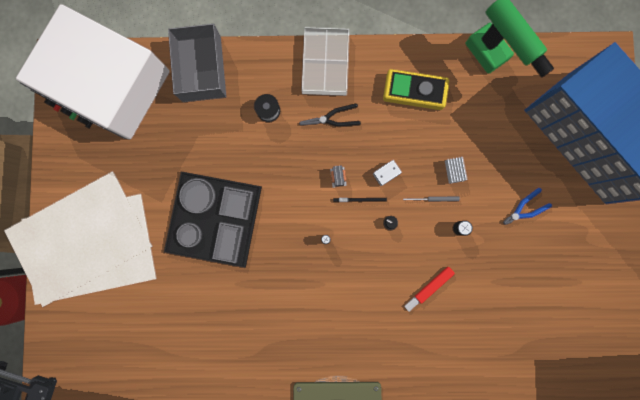

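View pics/scene0.png

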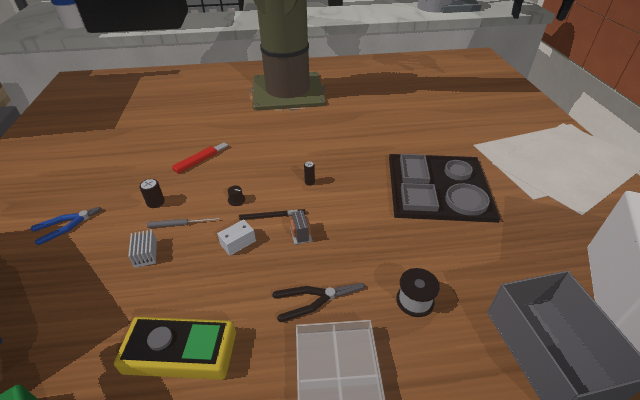

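The top view shows the tray at about (212,220), with the larger round dish upper left, square upper right, small round lower left and oblong lower right. It also shows the transformer (338,176), plain block (387,173), heat sink (456,170), slim capacitor (325,240), knob (390,222) and thick capacitor (463,228). The scene view agrees with this. Next I'll get the wrist camera's geometry and plan a scan.

```bash
cat >> h.py <<'E'
from scipy.spatial.transform import Rotation as R
np.set_printoptions(precision=4,suppress=True)
def toolR(s): w,x,y,z=s['orientation']; return R.from_quat([x,y,z,w])
def to(x,y,z,yaw=None,s=None):
    """first turn az about tool z, then shift (tool axes after the turn); yaw=world angle (deg) of tool y, mod 180"""
    s=s or bot.observe(); r=toolR(s); M=r.as_matrix(); cur=np.degrees(np.arctan2(M[1,1],M[0,1]))
    for a in ([0] if yaw is None else sorted([(cur-yaw+90)%180-90,((cur-yaw+90)%180-90)+180,((cur-yaw+90)%180-90)-180],key=abs)[:2]):
        M2=M@R.from_rotvec([0,0,np.radians(a)]).as_matrix(); d=M2.T@(np.array([x,y,z])-s['eef_pos'])
        print('yaw %.1f turn az=%.3f rad (q7 %.2f), tilt %.3f, shift'%(cur,np.radians(a),s['q'][6],np.hypot(M[0,2],M[1,2])),d,'n>=%.1f'%max(np.linalg.norm(d)/.05,0))
E
python3 - <<'E'
from h import *
s=bot.observe(); P=camera_params('wrist'); T=np.array(P['extrinsics']); M=toolR(s).as_matrix()
print(P['intrinsics']); print('cam in tool',M.T@(T[:3,3]-s['eef_pos'])); print(M.T@T[:3,:3])
to(.42,.27,.25,-10); to(.487,.295,.25,80)
E
```

```text
[[354.9605   0.     318.9218]
 [  0.     354.9605 197.7381]
 [  0.       0.       1.    ]]
cam in tool [ 0.0755 -0.001  -0.1679]
[[ 0.0006 -0.955  -0.2966]
 [ 1.      0.0006  0.0001]
 [ 0.0001 -0.2966  0.955 ]]
yaw 72.7 turn az=1.443 rad (q7 -0.22), tilt 0.000, shift [-0.2811  0.2868 -0.0316] n>=8.1
yaw 72.7 turn az=-1.699 rad (q7 -0.22), tilt 0.000, shift [ 0.2811 -0.2868 -0.0316] n>=8.1
yaw 72.7 turn az=-0.128 rad (q7 -0.22), tilt 0.000, shift [-0.3485 -0.2448 -0.0316] n>=8.5
yaw 72.7 turn az=3.013 rad (q7 -0.22), tilt 0.000, shift [ 0.3485  0.2448 -0.0316] n>=8.5
```

```bash
python3 -m jog '0 0 0 0 0 -0.128 100; -0.039 -0.027 -0.003 0 0 0 100; -0.039 -0.027 -0.003 0 0 0 100; -0.039 -0.027 -0.003 0 0 0 100; -0.039 -0.027 -0.003 0 0 0 100'
python3 -m jog '-0.039 -0.027 -0.003 0 0 0 100; -0.039 -0.027 -0.003 0 0 0 100; -0.039 -0.027 -0.003 0 0 0 100; -0.039 -0.027 -0.003 0 0 0 100; 0 0 0 0 0 0 100'
python3 - <<'E'
from h import *
import json
s=bot.observe(); P=camera_params('wrist'); snap('wrist','w1.png'); np.savez('w1.npz',K=P['intrinsics'],T=P['extrinsics'])
print(s['time'],s['eef_pos'],s['orientation'],s['q'])
for n in 'dish_large_round dish_small_round dish_square dish_oblong transformer slim_capacitor'.split():
    print(n,[(np.round(d['point'],4).tolist(),round(d['p'],2)) for d in look_for('wrist',n)[:2]])
E
```

```text
time: 1.6
eef_pos: [0.3224, 0.4618, 0.2306]
orientation: [0.0, 0.087, 0.996, 0.0]
ft_force: [0.3, 0.8, 1.1]
width: 0.088
time: 2.1
eef_pos: [0.4627, 0.322, 0.2425]
orientation: [0.002, 0.094, 0.996, -0.002]
ft_force: [0.5, -0.4, 0.2]
width: 0.0886
2.1 [0.4627 0.322  0.2425] [ 0.0024  0.0939  0.9956 -0.002 ] [-0.5303  0.5826 -0.27    1.7236  0.2027  0.8623  0.4924]
dish_large_round [([0.5458, 0.3368, 0.0088], 0.91)]
dish_small_round [([0.4472, 0.3518, 0.0071], 0.64)]
dish_square [([0.5215, 0.239, 0.0124], 0.56)]
dish_oblong [([0.4316, 0.2572, 0.0076], 0.9)]
transformer []
slim_capacitor [([0.4325, 0.0313, 0.0373], 0.64), ([0.5249, 0.2375, 0.0113], 0.52)]
```

View pics/w1.png

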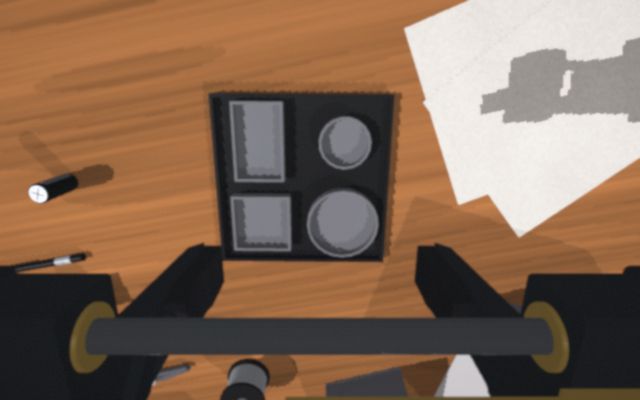

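The wrist view shows the tray clearly: oblong (258,140), small round (345,142), square (262,223) and larger round (343,222). The slim capacitor stands at about (40,190). I'll fit the dishes from masks in the wrist and top views.

```bash
cat >> h.py <<'E'
def fit(cam,n,z,P=None,rect=None):
    P=P or camera_params(cam); L=trace(cam,n)
    if not L: return None
    m=L[0]['mask'].astype(np.uint8); cs,_=cv2.findContours(m,cv2.RETR_EXTERNAL,cv2.CHAIN_APPROX_NONE)
    c=max(cs,key=cv2.contourArea)[:,0,:].astype(float)
    w=np.array([ray(cam,p,z,P)[:2] for p in c]).astype(np.float32)
    (cx,cy),(a,b),ang=cv2.minAreaRect(w*1000)
    if a<b: ang+=90; a,b=b,a
    px=c.mean(0)
    return dict(p=round(L[0]['p'],2),c=(round(cx,1),round(cy,1)),size=(round(a,1),round(b,1)),ang=round(ang%180,1),px=px.round(1).tolist(),mc=(px).round(1).tolist())
def tri(obs):
    """obs: list of (P,uv); least squares ray meeting point"""
    A=np.zeros((3,3));b=np.zeros(3)
    for P,uv in obs:
        T=np.array(P['extrinsics']); d=T[:3,:3]@np.linalg.inv(np.array(P['intrinsics']))@[uv[0],uv[1],1.]; d/=np.linalg.norm(d)
        Q=np.eye(3)-np.outer(d,d); A+=Q; b+=Q@T[:3,3]
    return np.linalg.solve(A,b)
E
python3 - <<'E'
from h import *
D='dish_large_round dish_small_round dish_square dish_oblong'.split()
s=bot.observe(); Pw=camera_params('wrist'); Pt=camera_params('top'); Ps=camera_params('scene')
grab_frame('wrist');grab_frame('top');grab_frame('scene')
print(s['eef_pos'])
for n in D:
    fs=[fit(c,n,.019,P) for c,P in(('wrist',Pw),('top',Pt),('scene',Ps))]
    for f in fs: print(n,f)
    ob=[(P,f['px']) for P,f in zip((Pw,Pt,Ps),fs) if f]
    print(' tri w+t',tri(ob[:2]),'all',tri(ob))
E
```

```text
[0.4547 0.3312 0.2424]
dish_large_round {'p': 0.79, 'c': (543.3, 332.0), 'size': (87.1, 83.6), 'ang': 170.2, 'px': [333.2, 231.0], 'mc': [333.2, 231.0]}
dish_large_round {'p': 0.56, 'c': (544.8, 330.3), 'size': (86.2, 84.3), 'ang': 45.0, 'px': [196.6, 195.6], 'mc': [196.6, 195.6]}
dish_large_round {'p': 0.74, 'c': (553.7, 328.0), 'size': (100.3, 83.2), 'ang': 148.8, 'px': [466.8, 198.7], 'mc': [466.8, 198.7]}
 tri w+t [0.5451 0.3317 0.0139] all [0.546  0.3323 0.0112]
dish_small_round {'p': 0.72, 'c': (432.8, 256.5), 'size': (90.6, 59.7), 'ang': 168.2, 'px': [250.3, 148.5], 'mc': [250.3, 148.5]}
dish_small_round {'p': 0.15, 'c': (598.9, -292.0), 'size': (58.4, 44.2), 'ang': 6.9, 'px': [455.0, 170.5], 'mc': [455.0, 170.5]}
dish_small_round {'p': 0.68, 'c': (461.6, 346.0), 'size': (69.0, 52.6), 'ang': 146.9, 'px': [458.2, 169.9], 'mc': [458.2, 169.9]}
 tri w+t [-1.4287  3.5795 15.2554] all [0.5421 0.099  0.1997]
dish_square {'p': 0.85, 'c': (525.8, 238.6), 'size': (72.8, 70.7), 'ang': 169.3, 'px': [253.3, 229.1], 'mc': [253.3, 229.1]}
dish_square {'p': 0.64, 'c': (526.0, 236.1), 'size': (70.1, 68.2), 'ang': 78.9, 'px': [235.8, 202.6], 'mc': [235.8, 202.6]}
dish_square {'p': 0.75, 'c': (534.8, 235.3), 'size': (82.2, 70.3), 'ang': 169.1, 'px': [418.9, 197.0], 'mc': [418.9, 197.0]}
 tri w+t [0.5273 0.237  0.0117] all [0.5278 0.2376 0.0106]
dish_oblong {'p': 0.65, 'c': (432.8, 256.6), 'size': (89.6, 59.5), 'ang': 168.3, 'px': [250.5, 148.6], 'mc': [250.5, 148.6]}
dish_oblong {'p': 0.71, 'c': (432.9, 255.1), 'size': (90.1, 58.3), 'ang': 168.9, 'px': [227.2, 242.4], 'mc': [227.2, 242.4]}
dish_oblong {'p': 0.82, 'c': (442.2, 253.7), 'size': (104.9, 58.7), 'ang': 168.3, 'px': [414.0, 168.5], 'mc': [414.0, 168.5]}
 tri w+t [0.4315 0.2565 0.014 ] all [0.4321 0.2569 0.0093]
```

Tray fit: yaw is about −11° and the spacing is 96 mm, as stated. Dish centres are large (0.5445,0.3315), square (0.526,0.2375), oblong (0.4325,0.256) and small (0.4505,0.350). Rim and floor heights are consistent with the text. Now the parts.

Run:
```python
from h import *
to(.50,-.05,.27,90); to(.50,-.22,.27,90)
```

```text
yaw 80.0 turn az=-0.175 rad (q7 0.49), tilt 0.000, shift [-0.0439 -0.3796 -0.0276] n>=7.7
yaw 80.0 turn az=2.967 rad (q7 0.49), tilt 0.000, shift [ 0.0439  0.3796 -0.0276] n>=7.7
yaw 80.0 turn az=-0.175 rad (q7 0.49), tilt 0.000, shift [-0.0439 -0.5496 -0.0276] n>=11.0
yaw 80.0 turn az=2.967 rad (q7 0.49), tilt 0.000, shift [ 0.0439  0.5496 -0.0276] n>=11.0
```

```bash
python3 -m jog '0 0 0 0 0 -0.0875 100; 0 0 0 0 0 -0.0875 100; -0.006 -0.0475 -0.004 0 0 0 100; -0.006 -0.0475 -0.004 0 0 0 100; -0.006 -0.0475 -0.004 0 0 0 100' >/dev/null
python3 -m jog '-0.005 -0.0475 -0.004 0 0 0 100; -0.005 -0.0475 -0.003 0 0 0 100; -0.005 -0.0475 -0.003 0 0 0 100; -0.005 -0.0475 -0.003 0 0 0 100; -0.005 -0.0475 -0.003 0 0 0 100'
python3 -m jog '0 0 0 0 0 0 100; 0 0 0 0 0 0 100; 0 0 0 0 0 0 100'
cat > parts.py <<'E'
from h import *
import sys,pickle
s=bot.observe(); Pw=camera_params('wrist'); snap('wrist',sys.argv[1]+'.png'); print(s['time'],s['eef_pos'],s['orientation'])
o={}
for n,z in (('capacitor',.05),('knob',.03),('transformer',.04),('heat_sink',.031),('slim_capacitor',.05),('plain_block',.031)):
    f=fit('wrist',n,z,Pw); l=look_for('wrist',n)
    print(n,f,[(np.round(d['point'],3).tolist(),round(d['p'],2)) for d in l[:2]])
    if f: o[n]=(Pw,f['px'],trace('wrist',n)[0]['mask'])
pickle.dump(o,open(sys.argv[1]+'.pkl','wb'))
E
python3 parts.py w2
python3 -m jog '0 -0.045 0 0 0 0 100; 0 -0.045 0 0 0 0 100; 0 -0.045 0 0 0 0 100; 0 -0.045 0 0 0 0 100;  0 0 0 0 0 0 100'
python3 -m jog '0 0 0 0 0 0 100; 0 0 0 0 0 0 100; 0 0 0 0 0 0 100'
python3 parts.py w3
```

```text
time: 4.2
eef_pos: [0.4991, -0.0523, 0.2707]
orientation: [0.0, -0.0, 1.0, 0.0]
ft_force: [1.3, -0.1, 0.1]
width: 0.0881
time: 4.5
eef_pos: [0.4991, -0.0489, 0.2705]
orientation: [0.0, -0.001, 1.0, 0.001]
ft_force: [0.0, 0.7, -0.2]
width: 0.088
4.5 [ 0.4991 -0.0489  0.2705] [ 0.0001 -0.0011  1.      0.0005]
capacitor {'p': 0.71, 'c': (460.2, -290.1), 'size': (60.2, 34.2), 'ang': 94.4, 'px': [95.5, 122.1], 'mc': [95.5, 122.1]} [([0.457, -0.287, 0.051], 0.87)]
knob {'p': 0.67, 'c': (473.7, -131.1), 'size': (34.7, 32.8), 'ang': 90.2, 'px': [247.8, 133.8], 'mc': [247.8, 133.8]} [([0.478, -0.132, 0.028], 0.85)]
transformer {'p': 0.85, 'c': (583.0, -11.3), 'size': (58.7, 33.2), 'ang': 6.9, 'px': [350.1, 225.0], 'mc': [350.1, 225.0]} [([0.58, -0.009, 0.036], 0.92)]
heat_sink None [([0.596, -0.286, 0.028], 0.9)]
slim_capacitor {'p': 0.63, 'c': (437.8, 18.2), 'size': (26.8, 20.4), 'ang': 90.2, 'px': [383.7, 101.8], 'mc': [383.7, 101.8]} [([0.435, 0.017, 0.049], 0.83), ([0.427, 0.26, 0.01], 0.19)]
plain_block None [([0.593, -0.125, 0.027], 0.76)]
time: 5.85
eef_pos: [0.4975, -0.2388, 0.2698]
o
[... 532 characters left out ...]
8.1, 133.5]} [([0.479, -0.138, 0.026], 0.73)]
transformer {'p': 0.64, 'c': (583.0, -20.4), 'size': (61.6, 45.8), 'ang': 7.6, 'px': [491.4, 224.7], 'mc': [491.4, 224.7]} [([0.585, -0.013, 0.034], 0.95)]
heat_sink {'p': 0.7, 'c': (596.0, -291.9), 'size': (63.9, 41.3), 'ang': 9.4, 'px': [268.6, 232.7], 'mc': [268.6, 232.7]} [([0.596, -0.289, 0.03], 0.72)]
slim_capacitor {'p': 0.77, 'c': (437.1, 9.3), 'size': (46.8, 21.3), 'ang': 82.8, 'px': [544.8, 102.0], 'mc': [544.8, 102.0]} [([0.435, 0.012, 0.043], 0.7)]
plain_block {'p': 0.92, 'c': (591.1, -130.4), 'size': (57.3, 48.6), 'ang': 122.0, 'px': [399.1, 229.4], 'mc': [399.1, 229.4]} [([0.591, -0.129, 0.028], 0.59), ([0.583, -0.016, 0.03], 0.23)]
```

View pics/w2.png

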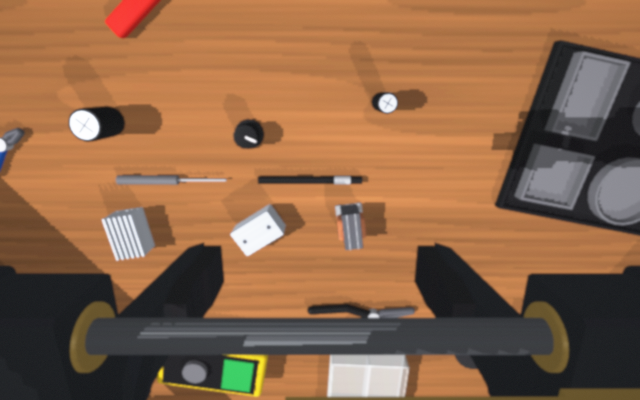

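View pics/w3.png

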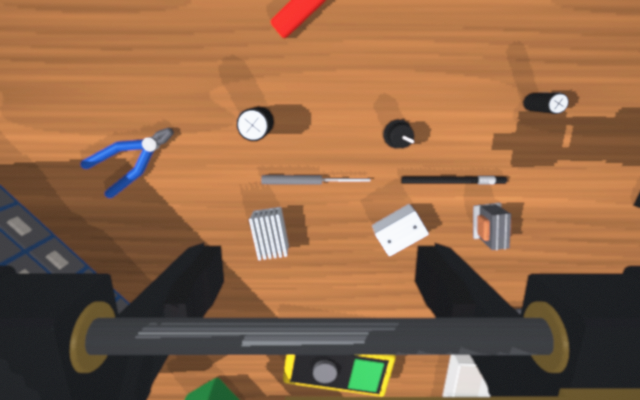

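Both wrist views show all the parts. In w3: thick capacitor top (253,124), knob (399,134), heat sink (268,234), plain block (400,230), transformer (492,226). In w2 the transformer is at (350,226). I'll fit 3D silhouettes to the masks across these views.

```bash
cat > sil.py <<'E'
from h import *
import pickle
from scipy.optimize import minimize
def cyl(d,z0,z1): t=np.linspace(0,2*np.pi,40); return np.array([[d/2*np.cos(a),d/2*np.sin(a),z] for a in t for z in(z0,z1)])
def box(a,b,z0,z1): return np.array([[x,y,z] for x in(-a/2,a/2) for y in(-b/2,b/2) for z in(z0,z1)])
SH=dict(capacitor=[cyl(.036,0,.05)],knob=[cyl(.036,0,.005),cyl(.028,0,.03)],slim_capacitor=[cyl(.022,0,.05)],
 heat_sink=[box(.056,.036,0,.031)],plain_block=[box(.056,.036,0,.031)],
 transformer=[box(.046,.022,0,.04),box(.028,.034,.0085,.0325),box(.046,.034,0,.003)])
def render(n,v,P,S=4):
    x,y,z,a=v; c,s=np.cos(a),np.sin(a); m=np.zeros((400*S,640*S),np.uint8)
    K=np.array(P['intrinsics']);T=np.linalg.inv(np.array(P['extrinsics']))
    for pts in SH[n]:
        w=np.c_[c*pts[:,0]-s*pts[:,1]+x,s*pts[:,0]+c*pts[:,1]+y,pts[:,2]+z]
        u=(w@T[:3,:3].T+T[:3,3])@K.T; u=u[:,:2]/u[:,2:]
        cv2.fillConvexPoly(m,cv2.convexHull((np.round((u+.5)*S)).astype(np.int32)),1)
    return m
def fitsil(n,obs,v0,free=(0,1,3)):
    ms=[np.kron(m.astype(np.uint8),np.ones((4,4),np.uint8)) for _,m in obs]
    sc=np.array([.001,.001,.001,.03]); free=list(free)
    def f(q):
        v=np.array(v0,float); v[free]+=q*sc[free]; l=0
        for (P,_),m in zip(obs,ms):
            r=render(n,v,P); l+=1-(r&m).sum()/((r|m).sum())
        return l/len(obs)
    best=min((minimize(f,np.zeros(len(free)),method='Nelder-Mead',options=dict(initial_simplex=np.vstack([np.zeros(len(free)),k*np.eye(len(free))]),xatol=.05,fatol=1e-4)) for k in(5,-5)),key=lambda r:r.fun)
    v=np.array(v0,float); v[free]+=best.x*sc[free]; return v,1-best.fun
E
cat > run1.py <<'E'
from sil import *
A=pickle.load(open('w2.pkl','rb'));B=pickle.load(open('w3.pkl','rb'))
I=dict(capacitor=(.46,-.295,0,0),knob=(.475,-.135,0,0),transformer=(.585,-.015,0,.1),heat_sink=(.598,-.291,0,.15),plain_block=(.592,-.127,0,-1),slim_capacitor=(.436,.015,0,0))
for n,v in I.items():
    ob=[(o[n][0],o[n][2]) for o in(A,B) if n in o]; cy='cap' in n or n=='knob'
    for fr in ((0,1),(0,1,2)) if cy else ((0,1,3),(0,1,2,3)):
        w,iou=fitsil(n,ob,v,fr); print(n,len(ob),w[:3]*1000,'yaw %.1f'%np.degrees(w[3]),'iou %.3f'%iou)
    for o in ob:
        if not cy: print('   single',*[x for x in [fitsil(n,[o],v,(0,1,3))]])
E
python3 run1.py
```

```text
capacitor 2 [ 461.8504 -302.3209    0.    ] yaw 0.0 iou 0.902
capacitor 2 [ 462.0005 -303.3536   -1.996 ] yaw 0.0 iou 0.908
knob 2 [ 476.2211 -135.097     0.    ] yaw 0.0 iou 0.941
knob 2 [ 476.1964 -135.0946   -0.0004] yaw 0.0 iou 0.941
transformer 2 [589.3624 -10.2462   0.    ] yaw 6.8 iou 0.942
transformer 2 [589.4757 -10.0763  -0.1946] yaw 7.1 iou 0.943
   single (array([ 0.5896, -0.0102,  0.    ,  0.1159]), np.float64(0.9278193113614825))
   single (array([ 0.5893, -0.0097,  0.    ,  0.132 ]), np.float64(0.9616930621432591))
heat_sink 1 [ 601.4074 -293.6629    0.    ] yaw 9.5 iou 0.947
heat_sink 1 [ 603.9506 -294.5115   -6.7835] yaw 10.1 iou 0.962
   single (array([ 0.6014, -0.2937,  0.    ,  0.1664]), np.float64(0.9473295498717251))
plain_block 1 [ 596.5351 -127.0994    0.    ] yaw -56.9 iou 0.963
plain_block 1 [ 597.3329 -126.7189   -2.0479] yaw -57.6 iou 0.966
   single (array([ 0.5965, -0.1271,  0.    , -0.9938]), np.float64(0.9632130731634518))
slim_capacitor 2 [437.9427  21.4634   0.    ] yaw 0.0 iou 0.912
slim_capacitor 2 [438.1745  22.2978  -1.5482] yaw 0.0 iou 0.913
```

```bash
python3 -m jog '0.0125 -0.0245 0.04 0 0 0 100; 0.0125 -0.0245 0.04 0 0 0 100; 0.0125 -0.0245 0.04 0 0 0 100; 0 0 0.03 0 0 0 100; 0 0 0 0 0 0 100' >/dev/null
python3 -m jog '0 0 0 0 0 0 100; 0 0 0 0 0 0 100; 0 0 0 0 0 0 100'
python3 - <<'E'
from h import *
snap('wrist','w4.png'); to(.462,-.302,.022,90)
print(look_for('wrist','capacitor')[:1])
E
```

```text
time: 7.9
eef_pos: [0.4633, -0.3038, 0.1222]
orientation: [0.002, -0.001, 1.0, -0.001]
ft_force: [-0.0, -0.6, 0.3]
width: 0.0883
yaw 90.1 turn az=0.001 rad (q7 1.74), tilt 0.003, shift [0.0013 0.002  0.1   ] n>=2.0
yaw 90.1 turn az=-3.140 rad (q7 1.74), tilt 0.003, shift [-0.0013 -0.002   0.1   ] n>=2.0
[{'point': [0.4548, -0.2992, 0.0528], 'p': 0.81}]
```

View pics/w4.png

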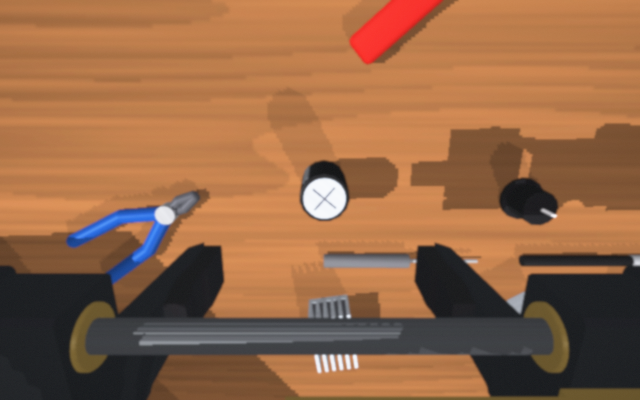

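The capacitor top is at (324,199), centred between the fingertips, and the fingers are clear of the knob and pliers. Next I'll descend and grip.

```bash
python3 -c "
from h import *
print(ray('wrist',(324,199),.05))"
python3 -m jog '0.001 0.002 0.03 0 0 0 100; 0 0 0.03 0 0 0 100; 0 0 0.03 0 0 0 100; 0 0 0.01 0 0 0 100; 0 0 0 0 0 0 100'
python3 -m jog '0 0 0 0 0 0 0; 0 0 0 0 0 0 0; 0 0 0 0 0 0 0; 0 0 0 0 0 0 0; 0 0 0 0 0 0 0' 20
python3 -m jog '0 0 0 0 0 0 0; 0 0 0 0 0 0 0'
python3 -m jog '0 0 -0.02 0 0 0 0; 0 0 -0.03 0 0 0 0; 0 0 -0.04 0 0 0 0; 0 0 -0.03 0 0 0 0; 0 0 -0.02 0 0 0 0'
python3 -c "
from h import *
to(.5445,.3315,.12,90); to(.5445,.3315,.04,60)"
```

```text
[ 0.4623 -0.3017  0.05  ]
time: 8.5
eef_pos: [0.4603, -0.3014, 0.0198]
orientation: [-0.001, -0.0, 1.0, 0.0]
ft_force: [0.4, -0.3, 0.5]
width: 0.088
time: 9.0
eef_pos: [0.4609, -0.302, 0.0208]
orientation: [0.0, -0.0, 1.0, -0.0]
ft_force: [0.3, -0.1, -0.2]
width: 0.0505
time: 9.2
eef_pos: [0.4607, -0.3017, 0.0204]
orientation: [-0.0, -0.0, 1.0, 0.0]
ft_force: [-0.3, 1.0, 1.3]
width: 0.0347
time: 9.7
eef_pos: [0.4612, -0.3022, 0.1626]
orientation: [0.001, -0.0, 1.0, -0.001]
ft_force: [1.0, -0.6, -0.7]
width: 0.0352
yaw 90.0 turn az=0.000 rad (q7 1.76), tilt 0.002, shift [-0.0832  0.6337  0.0421] n>=12.8
yaw 90.0 turn az=-3.141 rad (q7 1.76), tilt 0.002, shift [ 0.0832 -0.6337  0.0421] n>=12.8
yaw 90.0 turn az=0.524 rad (q7 1.76), tilt 0.002, shift [0.245  0.5904 0.1221] n>=13.0
yaw 90.0 turn az=-2.618 rad (q7 1.76), tilt 0.002, shift [-0.245  -0.5904  0.1221] n>=13.0
```

```bash
python3 -m jog '-0.003 0.025 0 0 0 0 0; -0.006 0.045 0 0 0 0 0; -0.006 0.045 0 0 0 0 0; -0.006 0.045 0 0 0 0 0; -0.006 0.045 0 0 0 0 0' >/dev/null
python3 -m jog '-0.006 0.045 0 0 0 0 0; -0.006 0.045 0 0 0 0 0; -0.006 0.045 0 0 0 0 0; -0.006 0.045 0 0 0 0 0; -0.006 0.045 0 0 0 0 0' 
python3 -m jog '-0.006 0.045 0 0 0 0 0; -0.006 0.045 0 0 0 0 0; -0.006 0.045 0 0 0 0 0; -0.006 0.045 0 0 0 0 0; -0.002 0.023 0 0 0 0 0' 
python3 -m jog '0 0 0 0 0 0 0; 0 0 0 0 0 0 0; 0 0 0 0 0 0 0'
python3 -c "
from h import *
to(.5445,.3315,.0295,90)"
```

```text
time: 10.7
eef_pos: [0.5173, 0.1299, 0.1603]
orientation: [-0.0, -0.0, 1.0, -0.0]
ft_force: [0.2, 0.2, 0.1]
width: 0.035
time: 11.2
eef_pos: [0.5424, 0.3368, 0.1603]
orientation: [-0.0, -0.002, 1.0, 0.002]
ft_force: [1.0, -0.9, 0.9]
width: 0.0353
time: 11.5
eef_pos: [0.5438, 0.3286, 0.1601]
orientation: [-0.0, 0.001, 1.0, -0.001]
ft_force: [0.4, 0.3, -0.6]
width: 0.0354
yaw 89.9 turn az=-0.002 rad (q7 0.80), tilt 0.002, shift [-0.0008  0.0032  0.1306] n>=2.6
yaw 89.9 turn az=3.140 rad (q7 0.80), tilt 0.002, shift [ 0.0008 -0.0032  0.1306] n>=2.6
```

```bash
python3 -m jog '-0.001 0.003 0.03 0 0 0 0; 0 0 0.04 0 0 0 0; 0 0 0.035 0 0 0 0; 0 0 0.015 0 0 0 0; 0 0 0 0 0 0 0'
python3 -m jog '0 0 0 0 0 0 0; 0 0 0.004 0 0 0 0; 0 0 0.003 0 0 0 0; 0 0 0.002 0 0 0 0; 0 0 0 0 0 0 0'
python3 -m jog '0 0 0.001 0 0 0 0; 0 0 0 0 0 0 0; 0 0 0 0 0 0 0'
```

```text
time: 12.0
eef_pos: [0.5436, 0.3317, 0.0386]
orientation: [-0.002, 0.001, 1.0, -0.002]
ft_force: [-0.1, -0.2, -0.7]
width: 0.0354
time: 12.5
eef_pos: [0.5445, 0.3342, 0.0316]
orientation: [0.0, -0.0, 1.0, 0.0]
ft_force: [0.0, 0.9, -1.1]
width: 0.0354
time: 12.8
eef_pos: [0.5446, 0.3342, 0.0305]
orientation: [0.0, -0.0, 1.0, 0.0]
ft_force: [-0.3, -0.1, -0.5]
width: 0.0352
```

```bash
python3 -m jog '0 0 0.001 0 0 0 0; 0 0 0 0 0 0 0'
python3 -m jog '0 0 0.001 0 0 0 0; 0 0 0 0 0 0 0'
python3 -m jog '0 0 0.001 0 0 0 0; 0 0 0 0 0 0 0'
```

```text
time: 13.0
eef_pos: [0.5445, 0.3341, 0.0293]
orientation: [-0.0, -0.0, 1.0, -0.0]
ft_force: [0.5, -0.3, -0.5]
width: 0.0351
time: 13.2
eef_pos: [0.5446, 0.3343, 0.0285]
orientation: [0.0, -0.0, 1.0, 0.0]
ft_force: [-0.8, 0.6, -0.6]
width: 0.0354
time: 13.4
eef_pos: [0.545, 0.3343, 0.0283]
orientation: [0.0, -0.0, 1.0, 0.0]
ft_force: [-1.4, 0.4, 5.0]
width: 0.035
```

Contact is felt (5 N) at z 0.0283, as predicted, so I release and retract.

```bash
python3 -m jog '0 0 0 0 0 0 65; 0 0 0 0 0 0 65; 0 0 0 0 0 0 65; 0 0 -0.01 0 0 0 65; 0 0 -0.03 0 0 0 65'
python3 -m jog '0 0 -0.045 0 0 0 100; 0 0 -0.045 0 0 0 100; 0 0 -0.045 0 0 0 100; 0 0 0 0 0 0 100'
python3 - <<'E'
from h import *
grab_frame('wrist');print(look_for('wrist','capacitor')[:1]); print(fit('wrist','capacitor',.058))
to(.5894,-.010,.13,7); to(.5894,-.010,.13,90); print(bot.observe()['q'])
E
```

```text
time: 13.9
eef_pos: [0.5426, 0.3329, 0.0657]
orientation: [-0.002, -0.0, 1.0, -0.002]
ft_force: [0.3, 0.6, -0.6]
width: 0.0573
time: 14.3
eef_pos: [0.5482, 0.3369, 0.21]
orientation: [0.006, 0.0, 1.0, 0.004]
ft_force: [-0.7, 1.0, 0.0]
width: 0.0868
[{'point': [0.5428, 0.3385, 0.0585], 'p': 0.88}]
{'p': 0.57, 'c': (537.0, 330.7), 'size': (41.3, 34.5), 'ang': 0.0, 'px': [315.2, 165.6], 'mc': [315.2, 165.6]}
yaw 90.0 turn az=1.449 rad (q7 0.80), tilt 0.001, shift [-0.3467  0.0031  0.0725] n>=7.1
yaw 90.0 turn az=-1.693 rad (q7 0.80), tilt 0.001, shift [ 0.3467 -0.0031  0.0725] n>=7.1
yaw 90.0 turn az=0.000 rad (q7 0.80), tilt 0.001, shift [-0.0453 -0.3437  0.0725] n>=7.1
yaw 90.0 turn az=-3.141 rad (q7 0.80), tilt 0.001, shift [0.0453 0.3437 0.0725] n>=7.1
[-0.5183  0.7256 -0.1927  1.5387  0.1639  0.8937  0.8046]
```

```bash
python3 -c "
from h import *
import pickle
P=pickle.load(open('w3.pkl','rb'))['capacitor'][0]
for uv in((403,180),(508,180),(262,180),(371,180)): print(uv,ray('wrist',uv,.005,P))"
python3 -m jog '0 0 0 0 0 0.145 70; -0.007 -0.047 0.006 0 0 0.145 70; -0.014 -0.045 0.009 0 0 0.145 70; -0.02 -0.042 0.009 0 0 0.145 70; -0.026 -0.039 0.009 0 0 0.145 70' >/dev/null
python3 -m jog '-0.031 -0.035 0.009 0 0 0.145 70; -0.036 -0.03 0.009 0 0 0.145 70; -0.04 -0.025 0.009 0 0 0.145 70; 0 0 0 0 0 0.145 70; 0 0 0 0 0 0.145 70' >/dev/null
python3 -m jog '0 0 0 0 0 0 70; 0 0 0 0 0 0 70; 0 0 0 0 0 0 70'
python3 -c "
from h import *
to(.5894,-.010,.12,7)"
```

```text
(403, 180) [ 0.5345 -0.1236  0.005 ]
(508, 180) [0.534  0.0086 0.005 ]
(262, 180) [ 0.5352 -0.3011  0.005 ]
(371, 180) [ 0.5347 -0.1639  0.005 ]
time: 15.75
eef_pos: [0.5457, 0.0058, 0.1419]
orientation: [-0.001, 0.662, 0.75, -0.0]
ft_force: [0.6, 0.4, -0.1]
width: 0.0618
yaw 7.1 turn az=0.002 rad (q7 0.22), tilt 0.001, shift [-0.021   0.0414  0.0218] n>=1.0
yaw 7.1 turn az=-3.139 rad (q7 0.22), tilt 0.001, shift [ 0.021  -0.0414  0.0218] n>=1.0
```

```bash
python3 -m jog '-0.0105 0.0207 0.011 0 0 0 66; -0.0105 0.0207 0.011 0 0 0 66; 0 0 0 0 0 0 66; 0 0 0 0 0 0 66; 0 0 0 0 0 0 66'
python3 - <<'E'
from sil import *
s=bot.observe();P=camera_params('wrist'); snap('wrist','w5.png'); print(s['eef_pos'])
L=trace('wrist','transformer'); print(len(L))
if L: print(fitsil('transformer',[(P,L[0]['mask'])],(.589,-.01,0,.12)))
to(.5894,-.010,.017,7)
E
```

```text
time: 16.25
eef_pos: [0.5888, -0.0099, 0.1205]
orientation: [-0.001, 0.663, 0.749, -0.0]
ft_force: [-0.3, -0.5, -0.9]
width: 0.058
[ 0.5888 -0.0099  0.1205]
1
(array([ 0.589 , -0.0096,  0.    ,  0.1231]), np.float64(0.9640316763052371))
yaw 7.0 turn az=-0.000 rad (q7 0.24), tilt 0.001, shift [-0.0002  0.0003  0.1038] n>=2.1
yaw 7.0 turn az=3.141 rad (q7 0.24), tilt 0.001, shift [ 0.0002 -0.0003  0.1038] n>=2.1
```

View pics/w5.png

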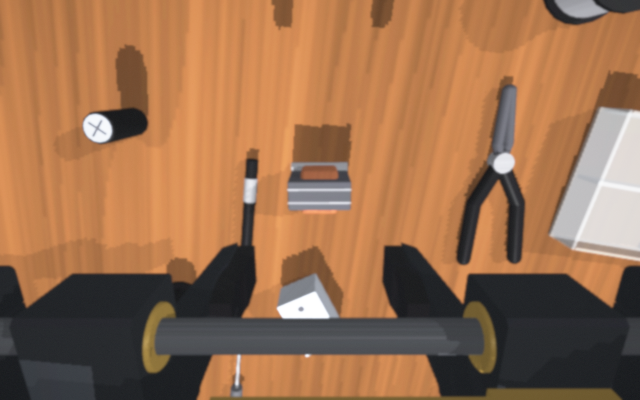

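The transformer is at (320,190), square to the jaws and centred. The pen at (250,195) is just clear on the left. Next I'll descend and grip.

```bash
python3 -m jog '0 0 0.035 0 0 0 66; 0 0 0.035 0 0 0 66; 0 0 0.025 0 0 0 66; 0 0 0.009 0 0 0 66; 0 0 0 0 0 0 66'
python3 -m jog '0 0 0 0 0 0 0; 0 0 0 0 0 0 0; 0 0 0 0 0 0 0; 0 0 0 0 0 0 0; 0 0 0 0 0 0 0' 35
python3 -m jog '0 0 -0.015 0 0 0 0; 0 0 -0.025 0 0 0 0; 0 0 -0.035 0 0 0 0; 0 0 -0.035 0 0 0 0; 0 0 -0.02 0 0 0 0'
python3 -c "
from h import *
to(.526,.2375,.15,-11)"
```

```text
time: 16.85
eef_pos: [0.589, -0.0102, 0.0158]
orientation: [-0.001, 0.663, 0.749, -0.001]
ft_force: [0.9, 0.1, -0.6]
width: 0.058
time: 17.35
eef_pos: [0.5904, -0.0106, 0.0177]
orientation: [0.001, 0.663, 0.749, 0.001]
ft_force: [-1.9, -0.3, 7.6]
width: 0.044
time: 17.85
eef_pos: [0.5912, -0.0106, 0.15]
orientation: [0.002, 0.663, 0.748, 0.002]
ft_force: [0.6, 0.2, -2.2]
width: 0.0443
yaw 6.9 turn az=0.313 rad (q7 0.23), tilt 0.004, shift [ 0.2311 -0.1114 -0.0002] n>=5.1
yaw 6.9 turn az=-2.829 rad (q7 0.23), tilt 0.004, shift [-0.2311  0.1114 -0.0002] n>=5.1
```

```bash
python3 -m jog '0 0 0 0 0 0.105 0; 0 0 0 0 0 0.104 0; 0 0 0 0 0 0.104 0; 0.02 -0.01 0 0 0 0 0; 0.038 -0.018 0 0 0 0 0' >/dev/null
python3 -m jog '0.038 -0.018 0 0 0 0 0; 0.038 -0.018 0 0 0 0 0; 0.038 -0.018 0 0 0 0 0; 0.038 -0.018 0 0 0 0 0; 0.021 -0.011 0 0 0 0 0' >/dev/null
python3 -m jog '0 0 0 0 0 0 0; 0 0 0 0 0 0 0; 0 0 0 0 0 0 0'
python3 -c "
from h import *
to(.526,.2375,.0265,-11)"
```

```text
time: 19.15
eef_pos: [0.5256, 0.2355, 0.1469]
orientation: [0.001, 0.772, 0.635, 0.0]
ft_force: [0.0, -0.3, -2.9]
width: 0.0442
yaw -11.1 turn az=-0.002 rad (q7 -0.36), tilt 0.001, shift [ 0.0022 -0.0002  0.1204] n>=2.4
yaw -11.1 turn az=3.139 rad (q7 -0.36), tilt 0.001, shift [-0.0022  0.0002  0.1204] n>=2.4
```

```bash
python3 -m jog '0.002 0 0.025 0 0 0 0; 0 0 0.035 0 0 0 0; 0 0 0.035 0 0 0 0; 0 0 0.015 0 0 0 0; 0 0 0.005 0 0 0 0' >/dev/null
python3 -m jog '0 0 0 0 0 0 0; 0 0 0 0 0 0 0; 0 0 0.003 0 0 0 0; 0 0 0 0 0 0 0'
python3 -m jog '0 0 0.001 0 0 0 0; 0 0 0 0 0 0 0'
python3 -m jog '0 0 0.001 0 0 0 0; 0 0 0 0 0 0 0'
```

```text
time: 20.05
eef_pos: [0.5258, 0.2397, 0.0291]
orientation: [0.0, 0.772, 0.636, 0.001]
ft_force: [1.0, -0.4, -2.0]
width: 0.0442
time: 20.25
eef_pos: [0.5254, 0.2395, 0.0276]
orientation: [-0.0, 0.772, 0.636, 0.0]
ft_force: [-0.4, 0.4, -1.6]
width: 0.0442
time: 20.45
eef_pos: [0.5253, 0.2394, 0.0263]
orientation: [-0.0, 0.772, 0.636, -0.0]
ft_force: [0.6, 0.7, -2.4]
width: 0.0444
```

```bash
python3 -m jog '0 0 0.001 0 0 0 0; 0 0 0 0 0 0 0'
python3 -m jog '0 0 0.001 0 0 0 0; 0 0 0 0 0 0 0'
```

```text
time: 20.65
eef_pos: [0.5254, 0.2394, 0.0258]
orientation: [-0.0, 0.772, 0.636, 0.0]
ft_force: [-0.9, -0.9, 3.1]
width: 0.0446
time: 20.85
eef_pos: [0.5253, 0.2394, 0.0257]
orientation: [-0.0, 0.772, 0.636, 0.0]
ft_force: [-3.2, -0.5, 11.1]
width: 0.0442
```

```bash
python3 -m jog '0 0 0 0 0 0 65; 0 0 0 0 0 0 65; 0 0 0 0 0 0 65; 0 0 -0.01 0 0 0 65; 0 0 -0.03 0 0 0 65'
python3 -m jog '0 0 -0.045 0 0 0 70; 0 0 -0.045 0 0 0 70; 0 0 -0.03 0 0 0 70; 0 0 0 0 0 0 70'
python3 - <<'E'
from sil import *
P=camera_params('wrist'); grab_frame('wrist'); L=trace('wrist','transformer')
if L: print(L[0]['p'],fitsil('transformer',[(P,L[0]['mask'])],(.526,.2375,.008,-.19)))
to(.6014,-.2937,.15,99.5)
E
```

```text
time: 21.35
eef_pos: [0.5236, 0.2388, 0.0631]
orientation: [-0.001, 0.772, 0.636, -0.002]
ft_force: [0.1, 0.0, 0.2]
width: 0.057
time: 21.75
eef_pos: [0.5285, 0.2402, 0.1894]
orientation: [0.001, 0.772, 0.636, 0.005]
ft_force: [-0.0, -0.6, 0.5]
width: 0.0618
0.58 (array([ 0.5261,  0.2408,  0.008 , -0.1752]), np.float64(0.9577059015711782))
yaw -11.0 turn az=1.213 rad (q7 -0.38), tilt 0.001, shift [-0.0131  0.5386  0.0347] n>=10.8
yaw -11.0 turn az=-1.928 rad (q7 -0.38), tilt 0.001, shift [ 0.0131 -0.5386  0.0347] n>=10.8
```

```bash
python3 -m jog '0 0 0 0 0 0.135 70; 0 0 0 0 0 0.135 70; 0 0 0 0 0 0.135 70; 0 0 0 0 0 0.135 70; 0 0 0 0 0 0.135 70' >/dev/null
python3 -m jog '0 0 0 0 0 0.135 70; 0 0 0 0 0 0.135 70; 0 0 0 0 0 0.135 70; 0 0 0 0 0 0.133 70; -0.001 0.045 0.003 0 0 0 70' >/dev/null
python3 -m jog '-0.001 0.045 0.003 0 0 0 70; -0.001 0.045 0.003 0 0 0 70; -0.001 0.045 0.003 0 0 0 70; -0.001 0.045 0.003 0 0 0 70; -0.001 0.045 0.003 0 0 0 70' >/dev/null
python3 -m jog '-0.001 0.045 0.003 0 0 0 70; -0.001 0.045 0.003 0 0 0 70; -0.001 0.045 0.003 0 0 0 70; -0.001 0.045 0.003 0 0 0 70; -0.001 0.045 0.003 0 0 0 70'
python3 -m jog '-0.001 0.043 0.003 0 0 0 70; 0 0 0 0 0 0 70; 0 0 0 0 0 0 70; 0 0 0 0 0 0 70'
cat > chk.py <<'E'
from sil import *
import sys
n=sys.argv[1]; v0=[float(a) for a in sys.argv[3:7]]; fr=[0,1] if n in('knob','capacitor') else [0,1,3]
s=bot.observe();P=camera_params('wrist'); snap('wrist',sys.argv[2]+'.png'); print(s['time'],s['eef_pos'],'q7',s['q'][6])
L=trace('wrist',n); print([round(l['p'],2) for l in L])
if L:
    v,i=fitsil(n,[(P,L[0]['mask'])],v0,fr); print(v,'deg',np.degrees(v[3]),'iou',i); v2=fitsil(n,[(P,L[0]['mask'])],v0,fr+[2]); print(v2)
E
python3 chk.py heat_sink w6 .6014 -.2937 0 .166
python3 -c "
from h import *
to(.6014,-.2937,.12,99.5)"
```

```text
time: 23.85
eef_pos: [0.5951, -0.2518, 0.1491]
orientation: [-0.001, 0.997, 0.083, -0.002]
ft_force: [0.8, 0.6, 0.3]
width: 0.0622
time: 24.25
eef_pos: [0.602, -0.2909, 0.1469]
orientation: [-0.002, 0.997, 0.084, -0.001]
ft_force: [0.4, 0.8, 0.2]
width: 0.0616
24.25 [ 0.602  -0.2909  0.1469] q7 -0.5427994904251586
[0.9]
[ 0.602  -0.2922  0.      0.1629] deg 9.334564517403745 iou 0.9244462967373184
(array([ 0.6011, -0.2923, -0.0044,  0.1494]), np.float64(0.927456972816471))
yaw -80.4 turn az=0.002 rad (q7 -0.54), tilt 0.002, shift [-0.0016  0.0028  0.0277] n>=0.6
yaw -80.4 turn az=-3.139 rad (q7 -0.54), tilt 0.002, shift [ 0.0016 -0.0028  0.0277] n>=0.6
```

View pics/w6.png

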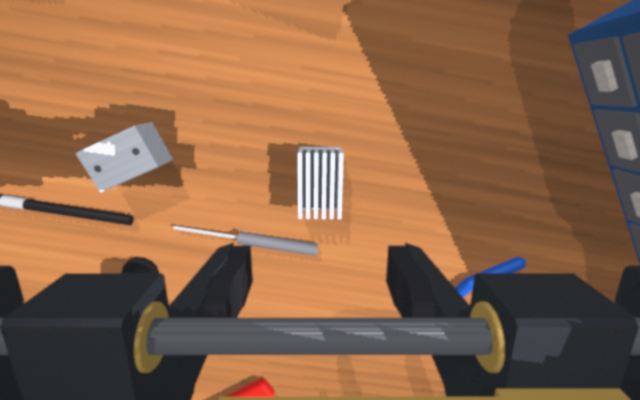

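The heat sink is at (320,185), with its fins aligned to the jaws. The block and screwdriver are clear.

```bash
python3 -m jog '-0.001 0.002 0.04 0 0 0 70; 0 0 0.04 0 0 0 70; 0 0 0.035 0 0 0 70; 0 0 0.014 0 0 0 70; 0 0 0 0 0 0 70'
python3 -m jog '0 0 0.001 0 0 0 70; 0 0 0 0 0 0 0; 0 0 0 0 0 0 0; 0 0 0 0 0 0 0; 0 0 0 0 0 0 0' 25
python3 -m jog '0 0 0 0 0 0 0; 0 0 0 0 0 0 0; 0 0 0 0 0 0 0'
python3 -m jog '0 0 -0.015 0 0 0 0; 0 0 -0.025 0 0 0 0; 0 0 -0.035 0 0 0 0; 0 0 -0.035 0 0 0 0; 0 0 -0.02 0 0 0 0'
python3 -c "
from h import *
to(.4325,.256,.15,79)"
```

```text
time: 24.85
eef_pos: [0.6008, -0.2934, 0.0176]
orientation: [-0.001, 0.997, 0.083, -0.001]
ft_force: [0.2, 0.7, 1.0]
width: 0.0615
time: 25.35
eef_pos: [0.602, -0.2955, 0.0191]
orientation: [0.0, 0.997, 0.083, 0.0]
ft_force: [1.0, 0.7, -0.8]
width: 0.0319
time: 25.65
eef_pos: [0.6017, -0.2954, 0.0184]
orientation: [-0.0, 0.997, 0.083, -0.0]
ft_force: [-0.2, 0.2, 1.1]
width: 0.0077
time: 26.15
eef_pos: [0.6027, -0.2967, 0.1527]
orientation: [0.002, 0.997, 0.083, 0.002]
ft_force: [-0.1, -1.5, -0.2]
width: 0.0006
yaw -80.5 turn az=0.357 rad (q7 -0.54), tilt 0.005, shift [-0.2726 -0.5101  0.0005] n>=11.6
yaw -80.5 turn az=-2.784 rad (q7 -0.54), tilt 0.005, shift [0.2726 0.5101 0.0005] n>=11.6
```

The fingers closed to zero, so the grip was missed. I'll look again.

```bash
python3 -m jog '0 0 0 0 0 0 70; 0 0 0 0 0 0 70; 0 0 0 0 0 0 70; 0 0 0 0 0 0 70; 0 0 0 0 0 0 70'; python3 chk.py heat_sink w7 .6014 -.2937 0 .166
```

```text
time: 26.65
eef_pos: [0.6012, -0.295, 0.1473]
orientation: [-0.0, 0.997, 0.083, -0.001]
ft_force: [0.2, -0.0, 0.2]
width: 0.0386
26.65 [ 0.6012 -0.295   0.1473] q7 -0.5387396814595885
[0.57]
[ 0.6017 -0.2923  0.      0.1573] deg 9.00986828377507 iou 0.9245095308209639
(array([ 0.6009, -0.2922, -0.004 ,  0.1502]), np.float64(0.9240961917400571))
```

View pics/w7.png

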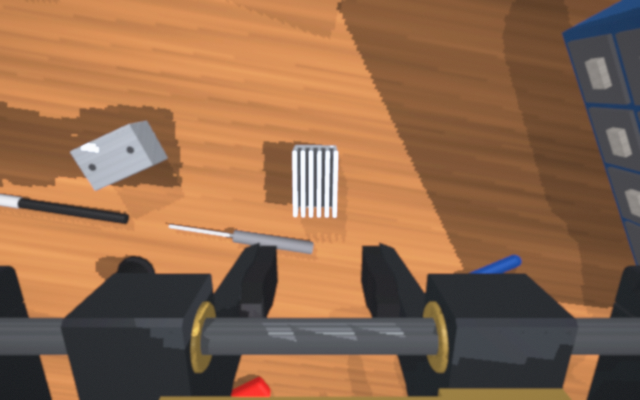

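The heat sink is unmoved at (315,182), yet the fingers passed through its height band. Before retrying I'll check its height and the finger shape with the scene camera.

Run:
```python
from sil import *
im=grab_frame('scene')[:,:,::-1]; u=proj('scene',(.6,-.293,.05)).astype(int); print(u, 'tcp',proj('scene',bot.observe()['eef_pos']))
c=im[max(0,u[1]-90):u[1]+40,max(0,u[0]-70):u[0]+100]; print(max(0,u[1]-90),max(0,u[0]-70)); cv2.imwrite('pics/s1.png',cv2.resize(c,None,fx=4.5,fy=4.5,interpolation=cv2.INTER_CUBIC))
L=trace('scene','heat_sink');P=camera_params('scene')
Pw=camera_params('wrist');grab_frame('wrist');Lw=trace('wrist','heat_sink')
if L: print(L[0]['p'],L[0]['mask'].sum()); print(fitsil('heat_sink',[(P,L[0]['mask'])],(.6015,-.2925,0,.163),(0,1,2))); 
o=[(P,L[0]['mask'])]+([(Pw,Lw[0]['mask'])] if Lw else [])
for h in (.016,.021,.026,.031,.036):
    SH['heat_sink']=[box(.056,.036,0,h)]; print(h,fitsil('heat_sink',o,(.6015,-.2925,0,.163),(0,1)))
```

```text
[136 233] tcp [113.8592 191.7302]
143 66
0.92 835
(array([ 0.5995, -0.2933, -0.0026,  0.163 ]), np.float64(0.9218184349763298))
0.016 (array([ 0.6013, -0.2926,  0.    ,  0.163 ]), np.float64(0.8613937971685272))
0.021 (array([ 0.6016, -0.2925,  0.    ,  0.163 ]), np.float64(0.8953978846733301))
0.026 (array([ 0.6019, -0.2926,  0.    ,  0.163 ]), np.float64(0.9135438736612096))
0.031 (array([ 0.6027, -0.2922,  0.    ,  0.163 ]), np.float64(0.8894712339482065))
0.036 (array([ 0.6026, -0.2921,  0.    ,  0.163 ]), np.float64(0.8434548752738309))
```

View pics/s1.png

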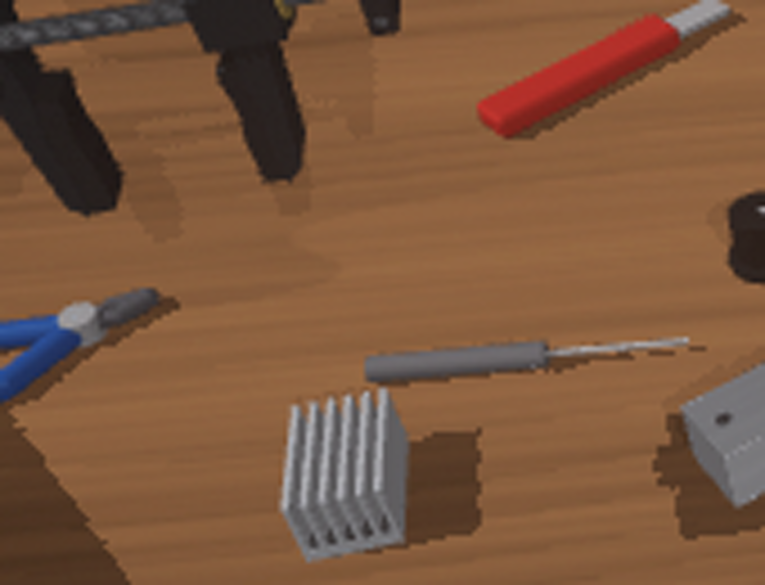

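The scene crop shows the fingertips (86,190) and (129,183), a bit above the projected TCP (114,192). The heat sink looks normal, perhaps slightly low. So the effective pads probably start well above the TCP, and I'll go lower and feel the way.

```bash
python3 -m jog '0 -0.002 0.04 0 0 0 70; 0 0 0.04 0 0 0 70; 0 0 0.035 0 0 0 70; 0 0 0.014 0 0 0 70; 0 0 0 0 0 0 70'
python3 -m jog '0 0 0.003 0 0 0 70; 0 0 0 0 0 0 70; 0 0 0.003 0 0 0 70; 0 0 0 0 0 0 70'
python3 -m jog '0 0 0 0 0 0 30; 0 0 0 0 0 0 30; 0 0 0 0 0 0 30; 0 0 0 0 0 0 30; 0 0 0 0 0 0 30' 10
python3 -m jog '0 0 0 0 0 0 30; 0 0 0 0 0 0 30'
```

```text
time: 27.45
eef_pos: [0.6001, -0.2927, 0.0176]
orientation: [-0.001, 0.997, 0.083, -0.002]
ft_force: [0.6, -0.2, 0.6]
width: 0.0619
time: 27.85
eef_pos: [0.6018, -0.2935, 0.0141]
orientation: [0.0, 0.997, 0.083, 0.001]
ft_force: [-0.2, 0.9, -0.3]
width: 0.0618
time: 28.35
eef_pos: [0.6014, -0.2934, 0.0134]
orientation: [-0.0, 0.997, 0.083, 0.0]
ft_force: [0.4, -0.1, 0.3]
width: 0.0265
time: 28.55
eef_pos: [0.6013, -0.2933, 0.0133]
orientation: [-0.0, 0.997, 0.083, -0.0]
ft_force: [-1.2, 0.4, 0.2]
width: 0.0267
```

Run:
```python
from sil import *
a=grab_frame('scene')[:,:,::-1]; b=grab_frame('wrist')[:,:,::-1]
print('tcp',proj('scene',bot.observe()['eef_pos']),'hs top',proj('scene',(.602,-.2925,.031)))
c=cv2.resize(a[170:290,80:240],None,fx=4,fy=4,interpolation=cv2.INTER_CUBIC)[:, :]
d=cv2.resize(b[120:300,200:440],(640,480)[:2])
cv2.imwrite('pics/s2.png',np.hstack([cv2.resize(c,(400,300)),cv2.resize(d,(400,300))]))
```

```text
tcp [142.3645 248.3176] hs top [139.6319 241.9549]
```

View pics/s2.png

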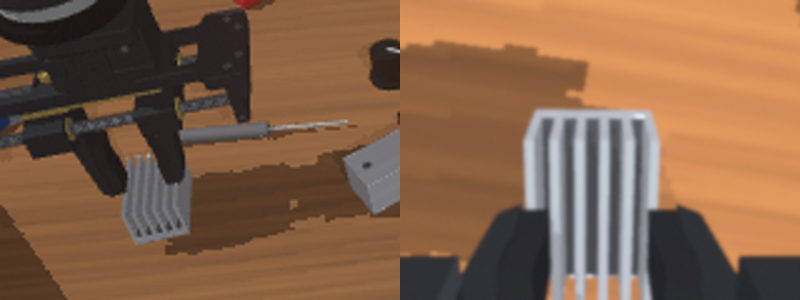

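The wrist geometry (tip gap and row 246) puts the physical fingertip ends about 20 mm short of the reported TCP. So the pads really were passing over the heat sink, and I need to go lower. I'll open and lower in small steps, watching the force.

```bash
python3 -m jog '0 0 0 0 0 0 70; 0 0 0 0 0 0 70; 0 0 0 0 0 0 70; 0 0 0 0 0 0 70; 0 0 0 0 0 0 70' 
python3 -m jog '0 0 0.003 0 0 0 70; 0 0 0.003 0 0 0 70; 0 0 0.003 0 0 0 70; 0 0 0 0 0 0 70'
python3 -m jog '0 0 0.003 0 0 0 70;  0 0 0 0 0 0 70'
python3 -m jog '0 0 0.002 0 0 0 70;  0 0 0 0 0 0 70'
```

```text
time: 29.15
eef_pos: [0.6014, -0.2934, 0.0134]
orientation: [-0.0, 0.997, 0.083, 0.0]
ft_force: [-0.1, -0.1, -0.1]
width: 0.0612
time: 29.55
eef_pos: [0.601, -0.2931, 0.0037]
orientation: [-0.0, 0.997, 0.083, -0.0]
ft_force: [-0.1, 0.2, -0.0]
width: 0.0616
time: 29.75
eef_pos: [0.6012, -0.2932, 0.001]
orientation: [-0.0, 0.997, 0.083, -0.0]
ft_force: [-0.2, -0.6, -1.0]
width: 0.0619
time: 29.95
eef_pos: [0.6013, -0.2932, -0.0008]
orientation: [-0.0, 0.997, 0.083, -0.0]
ft_force: [-0.0, -0.7, -0.3]
width: 0.0617
```

```bash
python3 -m jog '0 0 0.002 0 0 0 70; 0 0 0 0 0 0 0; 0 0 0 0 0 0 0; 0 0 0 0 0 0 0; 0 0 0 0 0 0 0' 25
python3 -m jog '0 0 0 0 0 0 0; 0 0 0 0 0 0 0; 0 0 0 0 0 0 0'
```

```text
time: 30.45
eef_pos: [0.6014, -0.2933, -0.0026]
orientation: [-0.0, 0.997, 0.083, 0.0]
ft_force: [-0.4, 0.4, 0.9]
width: 0.0361
time: 30.75
eef_pos: [0.6014, -0.2932, -0.0026]
orientation: [-0.0, 0.997, 0.083, -0.0]
ft_force: [-0.5, 0.6, 1.0]
width: 0.0358
```

Gripped at 35.8 mm with no side force. Next I'll lift and carry it.

```bash
python3 -m jog '0 0 -0.015 0 0 0 0; 0 0 -0.025 0 0 0 0; 0 0 -0.035 0 0 0 0; 0 0 -0.04 0 0 0 0; 0 0 -0.025 0 0 0 0'
python3 -m jog '0 0 0 0 0 0.09 0; 0 0 0 0 0 0.09 0; 0 0 0 0 0 0.09 0; 0 0 0 0 0 0.087 0; 0 0 0 0 0 0 0'
python3 -c "
from h import *
to(.4325,.256,.13,79)"
```

```text
time: 31.25
eef_pos: [0.6022, -0.2947, 0.1415]
orientation: [0.002, 0.997, 0.083, 0.002]
ft_force: [0.2, -0.4, -0.0]
width: 0.0359
time: 31.75
eef_pos: [0.6014, -0.2935, 0.1382]
orientation: [0.0, 0.995, -0.096, 0.0]
ft_force: [0.0, 0.3, -1.3]
width: 0.0358
yaw -101.0 turn az=0.001 rad (q7 -0.81), tilt 0.001, shift [-0.2707 -0.5072  0.0078] n>=11.5
yaw -101.0 turn az=-3.141 rad (q7 -0.81), tilt 0.001, shift [0.2707 0.5072 0.0078] n>=11.5
```

```bash
python3 -m jog '-0.011 -0.02 0 0 0 0 0; -0.021 -0.039 0 0 0 0 0; -0.021 -0.039 0 0 0 0 0; -0.021 -0.039 0 0 0 0 0; -0.021 -0.039 0 0 0 0 0'>/dev/null
python3 -m jog '-0.021 -0.039 0 0 0 0 0; -0.021 -0.039 0 0 0 0 0; -0.021 -0.039 0 0 0 0 0; -0.021 -0.039 0 0 0 0 0; -0.021 -0.039 0 0 0 0 0'>/dev/null
python3 -m jog '-0.021 -0.039 0 0 0 0 0; -0.021 -0.039 0 0 0 0 0; -0.02 -0.039 0 0 0 0 0; -0.009 -0.019 0 0 0 0 0; 0 0 0 0 0 0 0'
python3 -m jog '0 0 0 0 0 0 0; 0 0 0 0 0 0 0'
python3 -c "
from h import *
to(.4325,.256,.015,79)"
```

```text
time: 33.25
eef_pos: [0.4303, 0.2602, 0.1374]
orientation: [-0.001, 0.996, -0.091, -0.0]
ft_force: [0.2, 0.0, -0.0]
width: 0.0359
time: 33.45
eef_pos: [0.4324, 0.2542, 0.138]
orientation: [0.0, 0.995, -0.096, 0.001]
ft_force: [0.0, -0.6, -0.1]
width: 0.0359
yaw -101.1 turn az=-0.001 rad (q7 -1.48), tilt 0.001, shift [-0.0004 -0.0018  0.123 ] n>=2.5
yaw -101.1 turn az=3.140 rad (q7 -1.48), tilt 0.001, shift [0.0004 0.0018 0.123 ] n>=2.5
```

```bash
python3 -m jog '0 -0.002 0.025 0 0 0 0; 0 0 0.035 0 0 0 0; 0 0 0.035 0 0 0 0; 0 0 0.02 0 0 0 0; 0 0 0.008 0 0 0 0' >/dev/null
python3 -m jog '0 0 0 0 0 0 0; 0 0 0.003 0 0 0 0; 0 0 0.003 0 0 0 0; 0 0 0 0 0 0 0; 0 0 0 0 0 0 0'
python3 -m jog '0 0 0.002 0 0 0 0; 0 0 0 0 0 0 0'
python3 -m jog '0 0 0.001 0 0 0 0; 0 0 0 0 0 0 0'
```

```text
time: 34.45
eef_pos: [0.4322, 0.2581, 0.0088]
orientation: [-0.0, 0.995, -0.095, 0.0]
ft_force: [-0.9, -0.9, -2.1]
width: 0.0357
time: 34.65
eef_pos: [0.432, 0.258, 0.0064]
orientation: [-0.0, 0.995, -0.095, 0.0]
ft_force: [0.4, -0.3, -1.3]
width: 0.0358
time: 34.85
eef_pos: [0.432, 0.2579, 0.0054]
orientation: [-0.0, 0.995, -0.095, 0.0]
ft_force: [-0.2, -0.0, -0.9]
width: 0.0358
```

```bash
python3 -m jog '0 0 0.001 0 0 0 0; 0 0 0 0 0 0 0; 0 0 0 0 0 0 0'
python3 -m jog '0 0 0.0005 0 0 0 0; 0 0 0 0 0 0 0'
```

```text
time: 35.15
eef_pos: [0.4321, 0.2579, 0.0053]
orientation: [-0.0, 0.995, -0.096, 0.0]
ft_force: [-1.7, -0.5, 9.5]
width: 0.0356
time: 35.35
eef_pos: [0.432, 0.2579, 0.0053]
orientation: [-0.001, 0.995, -0.096, 0.0]
ft_force: [-2.5, -0.5, 14.5]
width: 0.0356
```

```bash
python3 -m jog '0 0 0 0 0 0 58; 0 0 0 0 0 0 58; 0 0 0 0 0 0 58; 0 0 -0.01 0 0 0 58; 0 0 -0.03 0 0 0 58'
python3 -m jog '0 0 -0.045 0 0 0 65; 0 0 -0.045 0 0 0 65; 0 0 -0.02 0 0 0 65; 0 0 0 0 0 0 65; 0 0 0 0 0 0 65'
python3 - <<'E'
from sil import *
P=camera_params('wrist'); grab_frame('wrist'); L=trace('wrist','heat_sink')
if L: print(L[0]['p'],fitsil('heat_sink',[(P,L[0]['mask'])],(.4325,.256,.008,-.19)))
to(.476,-.135,.12)
E
```

```text
time: 35.85
eef_pos: [0.4307, 0.2572, 0.0431]
orientation: [0.001, 0.995, -0.096, -0.002]
ft_force: [0.0, 0.5, 0.3]
width: 0.0508
time: 36.35
eef_pos: [0.4316, 0.2581, 0.1541]
orientation: [-0.0, 0.995, -0.095, -0.0]
ft_force: [0.4, 0.7, -0.7]
width: 0.0572
0.61 (array([ 0.4333,  0.2567,  0.008 , -0.1887]), np.float64(0.9089870825456837))
yaw -100.9 turn az=0.000 rad (q7 -1.64), tilt 0.002, shift [0.1188 0.377  0.0332] n>=7.9
```

The heat sink is seated at (0.433,0.257). Now the knob.

```bash
python3 -m jog '0.013 0.042 0 0 0 0 65; 0.0132 0.042 0 0 0 0 65; 0.0132 0.042 0.004 0 0 0 65; 0.0132 0.042 0.005 0 0 0 65; 0.0132 0.042 0.005 0 0 0 65'>/dev/null
python3 -m jog '0.0132 0.042 0.005 0 0 0 65; 0.0132 0.042 0.005 0 0 0 65; 0.0132 0.042 0.005 0 0 0 65; 0.0132 0.041 0.004 0 0 0 65; 0 0 0 0 0 0 65'>/dev/null
python3 -m jog '0 0 0 0 0 0 65; 0 0 0 0 0 0 65; 0 0 0 0 0 0 65'
python3 chk.py knob w8 .476 -.135 0 0
python3 -c "
from h import *
to(.476,-.135,-.003)"
```

```text
time: 37.75
eef_pos: [0.4766, -0.1328, 0.1205]
orientation: [-0.001, 0.996, -0.094, -0.001]
ft_force: [-0.1, 0.1, -0.4]
width: 0.0572
37.75 [ 0.4766 -0.1328  0.1205] q7 -0.904791552894757
[0.57]
[ 0.4771 -0.1345  0.      0.    ] deg 0.0 iou 0.9001016681101028
(array([ 0.4727, -0.1338, -0.015 ,  0.    ]), np.float64(0.9707371280404988))
yaw -100.8 turn az=0.000 rad (q7 -0.90), tilt 0.001, shift [-0.0004  0.002   0.1238] n>=2.5
```

View pics/w8.png

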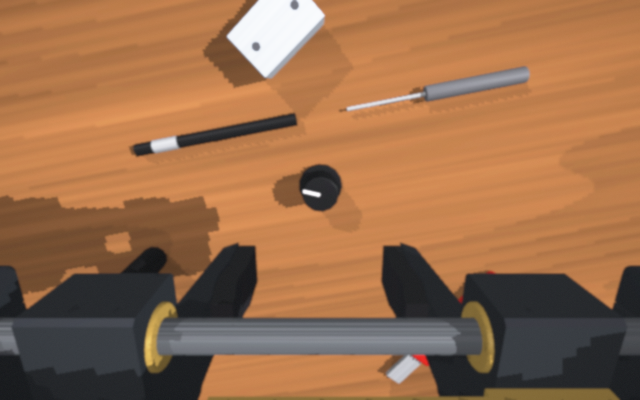

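The knob is at (320,188), centred. The slim capacitor at (145,260) lies 145 mm along the jaw axis, so it is clear of the body.

```bash
python3 -m jog '0 0.002 0.04 0 0 0 65; 0 0 0.04 0 0 0 65; 0 0 0.03 0 0 0 65; 0 0 0.01 0 0 0 65; 0 0 0 0 0 0 65'
python3 -m jog '0 0 0.0035 0 0 0 65; 0 0 0 0 0 0 0; 0 0 0 0 0 0 0; 0 0 0 0 0 0 0; 0 0 0 0 0 0 0' 15
python3 -m jog '0 0 0 0 0 0 0; 0 0 0 0 0 0 0; 0 0 0 0 0 0 0'
```

```text
time: 38.35
eef_pos: [0.4759, -0.1362, 0.0001]
orientation: [-0.0, 0.995, -0.095, -0.001]
ft_force: [0.7, 0.2, 0.8]
width: 0.0571
time: 38.85
eef_pos: [0.4768, -0.1367, -0.0021]
orientation: [-0.0, 0.995, -0.095, 0.0]
ft_force: [-0.3, -0.8, 2.1]
width: 0.0275
time: 39.15
eef_pos: [0.4768, -0.1367, -0.0021]
orientation: [-0.0, 0.995, -0.095, 0.0]
ft_force: [-0.3, 1.1, 6.2]
width: 0.0275
```

```bash
python3 -m jog '0 0 -0.015 0 0 0 0; 0 0 -0.025 0 0 0 0; 0 0 -0.035 0 0 0 0; 0 0 -0.035 0 0 0 0; 0 0 -0.02 0 0 0 0'
python3 -m jog '0 0 0 0 0 0 0; 0 0 0 0 0 0 0'
python3 -c "
from h import *
to(.4505,.35,.13)"
```

```text
time: 39.65
eef_pos: [0.4769, -0.1371, 0.1295]
orientation: [0.0, 0.995, -0.096, 0.001]
ft_force: [0.5, -0.2, -0.0]
width: 0.0272
time: 39.85
eef_pos: [0.4763, -0.1364, 0.1271]
orientation: [-0.0, 0.995, -0.095, -0.0]
ft_force: [-0.4, -0.3, -0.2]
width: 0.0276
yaw -100.9 turn az=0.000 rad (q7 -0.89), tilt 0.000, shift [-0.1176 -0.4727 -0.0027] n>=9.7
```

```bash
python3 -m jog '-0.005 -0.02 0 0 0 0 0; -0.01 -0.04 0 0 0 0 0; -0.01 -0.04 0 0 0 0 0; -0.01 -0.04 0 0 0 0 0; -0.01 -0.04 0 0 0 0 0'>/dev/null
python3 -m jog '-0.01 -0.04 0 0 0 0 0; -0.01 -0.04 0 0 0 0 0; -0.01 -0.04 0 0 0 0 0; -0.01 -0.04 0 0 0 0 0; -0.01 -0.04 0 0 0 0 0'>/dev/null
python3 -m jog '-0.01 -0.04 0 0 0 0 0; -0.01 -0.04 0 0 0 0 0; -0.003 -0.013 0 0 0 0 0; 0 0 0 0 0 0 0; 0 0 0 0 0 0 0'
python3 -m jog '0 0 0 0 0 0 0; 0 0 0 0 0 0 0'
python3 -c "
from h import *
to(.4505,.35,.016)"
```

```text
time: 41.35
eef_pos: [0.4504, 0.3476, 0.1266]
orientation: [0.001, 0.995, -0.096, -0.0]
ft_force: [0.4, -0.2, -0.5]
width: 0.0273
time: 41.55
eef_pos: [0.451, 0.3479, 0.1276]
orientation: [0.0, 0.995, -0.097, -0.0]
ft_force: [-0.4, -0.1, -0.4]
width: 0.0272
yaw -101.2 turn az=0.000 rad (q7 -1.76), tilt 0.001, shift [-0.0009 -0.0021  0.1116] n>=2.2
```

```bash
python3 -m jog '0 0 0.025 0 0 0 0; 0 0 0.035 0 0 0 0; 0 0 0.032 0 0 0 0; 0 0 0.015 0 0 0 0; 0 0 0.005 0 0 0 0' >/dev/null
python3 -m jog '0 0 0 0 0 0 0; 0 0 0.002 0 0 0 0; 0 0 0.002 0 0 0 0; 0 0 0 0 0 0 0; 0 0 0 0 0 0 0'
python3 -m jog '0 0 0.002 0 0 0 0; 0 0 0 0 0 0 0'
python3 -m jog '0 0 0.002 0 0 0 0; 0 0 0 0 0 0 0'
```

```text
time: 42.55
eef_pos: [0.4506, 0.3503, 0.0118]
orientation: [-0.0, 0.995, -0.095, 0.0]
ft_force: [-1.3, 0.1, -0.5]
width: 0.0273
time: 42.75
eef_pos: [0.4504, 0.3501, 0.0093]
orientation: [-0.0, 0.995, -0.095, -0.0]
ft_force: [-0.3, 0.4, -0.5]
width: 0.0275
time: 42.95
eef_pos: [0.4503, 0.35, 0.0072]
orientation: [0.0, 0.995, -0.095, -0.0]
ft_force: [0.6, -0.2, -0.3]
width: 0.0274
```

```bash
python3 -m jog '0 0 0.001 0 0 0 0; 0 0 0 0 0 0 0'
python3 -m jog '0 0 0.001 0 0 0 0; 0 0 0 0 0 0 0'
```

```text
time: 43.15
eef_pos: [0.4504, 0.35, 0.0063]
orientation: [0.0, 0.995, -0.095, -0.0]
ft_force: [0.1, 0.6, 0.1]
width: 0.0274
time: 43.35
eef_pos: [0.4505, 0.35, 0.0059]
orientation: [-0.0, 0.995, -0.096, -0.0]
ft_force: [-0.8, 0.2, 4.2]
width: 0.0273
```

Contact is felt at the predicted height, so I release, retract and check everything.

```bash
python3 -m jog '0 0 0 0 0 0 48; 0 0 0 0 0 0 48; 0 0 0 0 0 0 48; 0 0 -0.01 0 0 0 48; 0 0 -0.03 0 0 0 48'
python3 -m jog '0 0 -0.045 0 0 0 65; 0 0 -0.045 0 0 0 65; 0 0 -0.045 0 0 0 65; 0 0 -0.03 0 0 0 65; 0 0 0 0 0 0 65'
python3 -m jog '0 0 0 0 0 0 65; 0 0 0 0 0 0 65; 0 0 0 0 0 0 65'
python3 - <<'E'
from sil import *
P={c:camera_params(c) for c in('wrist','top')}; w=snap('wrist','w9.png'); t=grab_frame('top'); cv2.imwrite('pics/t9.png',np.vstack([cv2.resize(w[:,:,::-1],(640,400)), cv2.resize(t[150:260,150:490,::-1],(640,207))])[:600])
for n,v in dict(capacitor=(.5445,.3335,.008,0),knob=(.4505,.35,.008,0),transformer=(.526,.24,.008,-.18),heat_sink=(.433,.257,.008,-.19),slim_capacitor=(.438,.0215,0,0),plain_block=(.5965,-.127,0,-1)).items():
    for c in P:
        L=trace(c,n)
        if L:
            r,i=fitsil(n,[(P[c],L[0]['mask'])],v,(0,1)); print(n,c,round(L[0]['p'],2),r[:3],'iou %.2f'%i)
E
```

```text
time: 43.85
eef_pos: [0.4488, 0.3492, 0.0443]
orientation: [0.001, 0.995, -0.096, -0.002]
ft_force: [0.3, 0.6, 0.7]
width: 0.0419
time: 44.35
eef_pos: [0.4532, 0.3507, 0.2153]
orientation: [-0.003, 0.995, -0.096, 0.003]
ft_force: [-0.3, -0.4, 0.5]
width: 0.0577
time: 44.65
eef_pos: [0.4495, 0.3496, 0.209]
orientation: [0.001, 0.995, -0.096, -0.001]
ft_force: [-0.5, 0.7, -1.1]
width: 0.0574
capacitor wrist 0.9 [0.5464 0.3348 0.008 ] iou 0.97
capacitor top 0.77 [0.5458 0.3345 0.008 ] iou 0.84
knob wrist 0.96 [0.4497 0.3494 0.008 ] iou 0.96
transformer wrist 0.57 [0.527  0.2407 0.008 ] iou 0.96
transformer top 0.66 [0.5253 0.239  0.008 ] iou 0.91
heat_sink wrist 0.91 [0.4329 0.2566 0.008 ] iou 0.96
heat_sink top 0.93 [0.4321 0.256  0.008 ] iou 0.91
slim_capacitor wrist 0.91 [0.438  0.0197 0.    ] iou 0.93
slim_capacitor top 0.6 [0.4397 0.0225 0.    ] iou 0.64
plain_block top 0.91 [ 0.5951 -0.1269  0.    ] iou 0.94
```

View pics/t9.png

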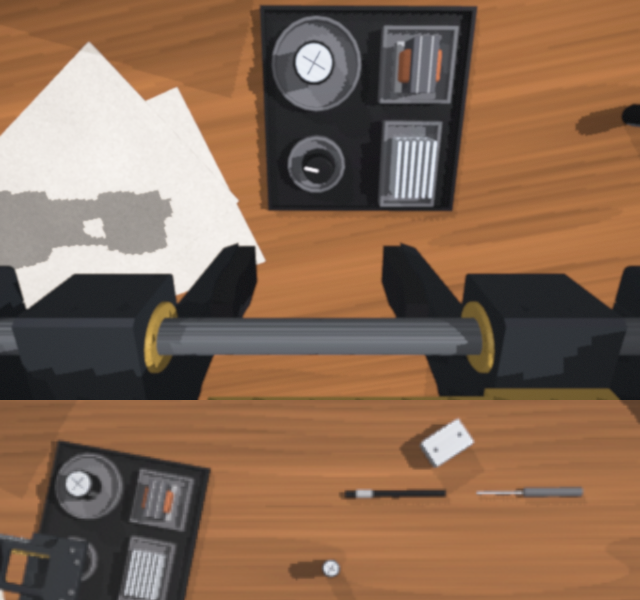

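The picture shows all four parts upright and centred in their own dishes: capacitor (314,62), transformer (420,65), knob (316,167), heat sink (413,165). The slim capacitor and block are where they were. The gripper is clear and high, so I'm handing in.

```bash
python3 -c "
from h import *
print(bot.close_job(), bot.observe()['time'])"
```

```text
the job is handed in; nothing more can be done
the job is handed in; nothing more can be done
```

I put all four parts in their own dishes, lowering each until I felt it touch the floor before letting go, and handed the job in at about 45 s of the 109 s allowed.

- **Kit parts:** the last wrist view shows all four standing upright. They sit about 4 mm (capacitor), 1 mm (knob), 3 mm (transformer) and 1 mm (heat sink) from their dish centres. The top camera agrees to within 2 mm for three of them; the arm hid the knob from it.
- **Height and uprightness:** the final fits assumed each part sat at the floor height. The evidence for flat seating is the contact height on lowering and the look of the pictures, not a separate measurement.
- **Look-alikes:** the slim capacitor and plain block read within about 2 mm of their first measured positions. The slim capacitor's top-camera fit was poor (overlap 0.64), but the wrist view confirmed it.
- **What went wrong:** the first heat sink grasp closed on nothing, because the fingertips end nearly 20 mm short of the reported tool point. The heat sink did not move. A second test close also passed over it, so I went lower and gripped it at 36 mm.
- **Weak readings:** single-view height fits of the knob and heat sink came out 4–15 mm low. I relied on the two-view fit for the knob and on contact force for both.

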